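Unlock the cassette rack and tip out the tall cassettes

TASK

Draw the lock pin out of the rack's lug, hang it by its collar in the rack's side notch, and fold the front gate fully down. Tip every tall cassette outward by its top to free it from under the rear keeper, lift it out and stand it upright, on the floor of the lime organiser, without dropping it. Then close the gate fully again; the short cassette stays in the row and the pin stays in the notch.

Things in the scene. Friction and masses are not known exactly. Their poses are not given: they have to be found in the camera images.
- rack: grey steel rack fixed to the bench, 106 x 270 mm; origin on the bench under the middle of the row's front faces, x to the back, y left, z up. Floor 6 high; five places along y, 42 mm apart (y -84 to 84), cassette fronts at x 0, 2 mm between neighbours. A toe lip (x -10 to -4, top z 18) keeps the feet from sliding forward. Cheeks at y +-106 to +-114, top z 124.
- keeper (a point): middle of the keeper lip's front lower edge (rack x 48, z 98; lip 6 thick, as long as the row). It reaches back to the wall behind the row and over the rear 8 mm of the bodies, 8 mm above a tall one: tip a cassette forward about its lower front edge by at least 0.2 rad before it rises, and bring its foot forward past rack x 48 before it passes the keeper.
- bore (a point): centre of the mouth of the pin's bore (11.5 dia, 24 deep, vertical) on top of the lug at the rack's left (+y) end, z 124; lug 30 (x) x 36 (y) mm. Axes as the rack's.
- notch (a point): side notch in a plate outside the rack's left (+y) cheek, behind the lug: slot 15 wide (rack x), open toward rack +y, from its blind end 10 mm on the -y side of this point to 17 mm on its +y side. The point is where the parked pin's axis goes, on the plate's top (z 100; plate 8 thick, nothing beneath). Axes as the rack's.
- pin_collar (a point): upright lock pin: the point is on its axis at the underside of its collar (22 dia, 5 thick). Below: shank 10 dia, 54 long. Above: round grip head 18 dia, from 5 to 37 mm over the point. At the start the collar rests on the lug and the shank, through the bore, bars the gate. Own z up. Parked: collar on the notch plate, shank in the slot.
- gate (a joint): drop-front gate, hinge in rad: 0 closed (bar upright 14 mm before the row), 1.3 fully folded down toward the robot; stiff, stays where it is left (about 3 N at the bar).
- gate_grip (a point): on the axis of the gate's round bar (10 dia, along rack y), at its free right (-y) end outside the cheek, where it can be pinched from above; 14 mm of bar to the end, 14 mm to the bail's arm. It swings about an axis along rack y at rack x -14, z 25, radius 60: closed at z 85, x -14; fully down at z 41, x -72.
- organiser: loose lime divided box, 208 (x) x 196 (y) x 55 mm; origin mid underside; inner floor z 3. Orange dividers 45 high along x at y -30 and 32 make three lanes 60 wide; the middle lane has a cross divider at x -29, the +y lane one at x 31. A nut lies in the middle lane at x -98 to -30. Cassettes fit easily, depth along x, at (-45, -63), (45, -63), (35, 1) or (-33, 63).
- tall_1_mid (a point): tall cassette, body 56 deep (x) x 40 wide (y) x 84 high, with an upright pull tab on top at its front: 10 thick (x) x 36 wide, 28 high, 112 over all. Point: mid depth and width, half-way up the 112. Own x to its back, y left, z up: middle of the tab at x -23, z +42. Starts in the row, tab to the front; place varies. May be absent. About 0.3 kg.
- tall_2_mid (a point): tall cassette, body 56 deep (x) x 40 wide (y) x 84 high, with an upright pull tab on top at its front: 10 thick (x) x 36 wide, 28 high, 112 over all. Point: mid depth and width, half-way up the 112. Own x to its back, y left, z up: middle of the tab at x -23, z +42. Starts in the row, tab to the front; place varies. May be absent. About 0.3 kg.
- tall_3_mid (a point): tall cassette, body 56 deep (x) x 40 wide (y) x 84 high, with an upright pull tab on top at its front: 10 thick (x) x 36 wide, 28 high, 112 over all. Point: mid depth and width, half-way up the 112. Own x to its back, y left, z up: middle of the tab at x -23, z +42. Starts in the row, tab to the front; place varies. May be absent. About 0.3 kg.
- tall_4_mid (a point): tall cassette, body 56 deep (x) x 40 wide (y) x 84 high, with an upright pull tab on top at its front: 10 thick (x) x 36 wide, 28 high, 112 over all. Point: mid depth and width, half-way up the 112. Own x to its back, y left, z up: middle of the tab at x -23, z +42. Starts in the row, tab to the front; place varies. May be absent. About 0.3 kg.
- short_mid (a point): short cassette, body 56 deep (x) x 40 wide (y) x 60 high, with an upright pull tab on top at its front: 10 thick (x) x 36 wide, 28 high, 88 over all. Point: mid depth and width, half-way up the 88. Own x to its back, y left, z up: middle of the tab at x -23, z +30. Starts in the row, tab to the front; place varies. Stays there.
Things that resemble listed ones, but are neither listed nor needed, are in the scene too. Leave any blue look-alike of the part that bears tall_3_mid alone. Leave any yellow look-alike of the part that bears tall_2_mid alone.

How it is judged:
On the way, in this order (a step that is already met when the one before it is completed fails the run):
1. the pin hangs by its collar in the side notch, the gate still closed (horizontal distance between pin_collar and notch below 0.014 m and z of pin_collar in the frame of rack between 0.096 and 0.105 m and angle between pin_collar's own z axis and vertical below 0.15 rad and value of joint gate below 0.12 rad), for 0.2 s.
2. the gate is folded down (value of joint gate above 1.1 rad), for 0.2 s.
3. every tall cassette stands upright on the organiser's floor (x of tall_1_mid in the frame of organiser between -0.098 and 0.098 m and y of tall_1_mid in the frame of organiser between -0.094 and 0.094 m and z of tall_1_mid in the frame of organiser between 0.045 and 0.067 m and angle between each of tall_1_mid, tall_2_mid, tall_3_mid, tall_4_mid's own z axis and vertical below 0.2 rad and x of tall_2_mid in the frame of organiser between -0.098 and 0.098 m and y of tall_2_mid in the frame of organiser between -0.094 and 0.094 m and z of tall_2_mid in the frame of organiser between 0.045 and 0.067 m and x of tall_3_mid in the frame of organiser between -0.098 and 0.098 m and y of tall_3_mid in the frame of organiser between -0.094 and 0.094 m and z of tall_3_mid in the frame of organiser between 0.045 and 0.067 m and x of tall_4_mid in the frame of organiser between -0.098 and 0.098 m and y of tall_4_mid in the frame of organiser between -0.094 and 0.094 m and z of tall_4_mid in the frame of organiser between 0.045 and 0.067 m), for 0.2 s.
At the end, for the whole second after the job is handed in: every tall cassette present stands upright (within 0.2 rad) inside the organiser, on its floor, at rest; the gate is closed (below 0.12 rad); the pin hangs upright in the notch, within 14 mm of its point, collar on the plate; the short cassette is within 25 mm of where it stood (all of step 1 and all of step 3 and linear speed of each of tall_1, tall_2, tall_3, tall_4 below 0.03 m/s and distance of short_mid from where it was at the start of the episode below 0.025 m); the robot touches nothing.
It fails at once if the short cassette is pulled out of the row (distance of short_mid from where it was at the start of the episode above 0.04 m).
It fails at once if a tall cassette is dropped or thrown ((linear speed of tall_1 above 1 m/s and contact force between the fingers and tall_1 below 0.1 N) or (linear speed of tall_2 above 1 m/s and contact force between the fingers and tall_2 below 0.1 N) or (linear speed of tall_3 above 1 m/s and contact force between the fingers and tall_3 below 0.1 N) or (linear speed of tall_4 above 1 m/s and contact force between the fingers and tall_4 below 0.1 N)).
Of tall_1, tall_2, tall_3, tall_4 only 3 to 4 are there at a start; the rules pass over those that are not, and their reading is None.
At some moment in a run one of organiser may be knocked a few centimetres aside while the robot is not near it.
It also fails if it takes over 210 s, if anything falls off the work surface, if the arm or the gripper's body presses on something with over 40 N, if the wrist force passes 120 N, or if a joint passes its speed limit or range.

ROBOT

A 7-joint arm with a two-finger parallel gripper is mounted at the origin on a cart in front of the work surface, level with it; the furniture and walls round the work are solid. World frame = base frame: x ahead of the robot, y to its left, z up, the work surface at z = 0. Lengths are in m, angles in rad, forces in N, time in s.
With the tool pointing down it reaches from about 0.425 to 1.025 m from the base axis. Payload 9.4 kg.
Tool frame: the origin (TCP) lies midway between the tips of the shut fingers; the grasp point (between the pads) lies 19 mm behind it; z points along the fingers, y is the line along which they close (so a half turn about z gives the same grasp; the last joint's range is limited). The gripper opens to 85 mm and grips with 20 to 120 N. Pads are 22 mm wide; open, the fingers measure 114 mm over their backs; the gripper's body (76 mm by 85 mm) begins 54 mm behind the grasp point. The pads swing forward as they close: fully open they stand 13 mm farther back than shut.
Start: joints at [1.264, 0.599, -0.003, 1.599, 0.002, 0.943, -0.08], TCP at [0.165, -0.706, 0.231] pointing down, gripper open.
Joint ranges: [-2.57, 2.57], [-0.35, 1.97], [-1.29, 1.29], [0.11, 2.56], [-1.05, 4.19], [0.11, 1.86], [-2.63, 2.63]. Speed limits (rad/s): [2.22, 2.22, 3.01, 3.01, 3.14, 3.14, 3.14].

INTERFACE

Orientations are given as a unit quaternion [w, x, y, z].
In Python, from rig import arm gives the robot as it stands.
- The arm moves only by the tool drive_tool, never from a script. Its argument "steps" is a list of rows, each a list of 5 numbers: the finger opening in m, from 0 to 0.0854, then the shift along the tool's x, y, z in m, then the turn about the tool's z in rad. In form: [[hand, tx, ty, tz, spin], ...]. A call has 1 to 8 rows; each row is the pose to reach, as a shift and turn from the pose commanded when the call began, along the tool's axes at that moment; what a row does not reach only later rows make up. A row lasts 1/8 s, in which the tool goes at most 62.5 mm and 10.7 degrees, less where a joint would pass 70% of its speed; a pose out of reach is approached as far as the arm can. A call with a gripper value outside its range is refused whole. The fingers move at their own pace and stop on an object; "squeeze" is the grip in N (left out, the last holds). Time passes only in rows, so rows that repeat a pose let the fingers close. It gives the time, the measured TCP pose, the force, the opening and the grip force at its end, in the units of the state.
- arm.sense(): the state, without advancing time (a new reading comes with each control period).
- arm.snapshot(name): name is "scene" or "top" or "wrist"; returns a dict with "color" (420x560x3 uint8, blue, green, red), "fovy" (degrees; the focal length in pixels is half the picture's height over the tangent of half this angle, whatever the lens; pixels are square), "cx", "cy" (the principal point, pixels), "world_from_camera" (4x4, takes a point from camera to world coordinates); the wrist camera has in their place "T_tool_cam" (4x4, takes a point from camera to tool coordinates, whose origin is the TCP and whose axes are the flange's). Camera axes: x right, y down, z forward; pixel columns grow to the right and rows downward; lengths in m; the calibration is good to about 2 mm. A picture is of the moment at which its call begins: read the wrist's pose just before it. There is no depth.
- arm.hand_in(): hands the job in; it is judged then, once.
Trained networks look in a picture, given as the dict that the camera call returned (one of the last four; its "shot" number tells which), for a name from the list of things; names that differ only in an ending like _2 or _b are one class to them, and where a whole thing is asked for, a point or a joint stands for the part that bears it (a point fixed in the world has none). Each returns a list of dicts, best first, with "conf" (0 to 1); they miss things now and then, are a little off and sometimes report something else, mostly with a low value. They report only what shows in the picture. A call takes as long as a camera call. They do not tell look-alikes from the thing itself.
- arm.boxes_of(target, picture): "position" ([x, y, z] in m, in world coordinates, good to about 4 mm: the middle of the surface that is visible of it).
- arm.landmark_of(target, picture): "position" ([x, y, z] in m, in world coordinates, good to about 4 mm: a listed point, or the origin of a listed thing).
The state is a dict: "clock": time; "q": joint angles; "dq": joint speeds; "tau": joint torques, N m; "position": TCP position; "eef_rot": TCP orientation; "contact_force": force on the tool from outside, world axes, zero at the start; "ft_torque": the same for the moment, N m; "grip_width": finger opening in m; "gripper_force": force on a finger pad.
Only numpy, scipy, OpenCV 4.12 (cv2) and the standard library are available. Lean on these libraries where they do the work, as an engineer would, in place of code of your own. Each camera call takes 0.05 s, during which the arm holds its last target. There are 200 camera calls.

## Working session

There is one attempt and no reset: what is moved stays moved. The work goes in short steps, Python scripts to look and compute and a tool call to move; the robot and the scene stay as the last step left them, time stands still between calls to the robot, and variables do not carry over. Pictures are saved under pics/ and viewed, at most 14 in all, crops included, and the job is handed in when it is done.

Besides the shell and the picture viewer there is one more tool, called as name(argument=value, ...) on one line, values as JSON. drive_tool: Moves the arm, as the interface text tells. Its arguments: {"type":"object","properties":{"steps":{"type":"array"},"squeeze":{"type":"number"}},"required":["steps"]}

```bash
ls; mkdir -p pics; python3 - <<'E'
from rig import arm
import cv2
s=arm.sense(); print({k:(v if not hasattr(v,'__len__') else [round(float(x),4) for x in v]) for k,v in s.items()})
for n in ("scene","top"):
    p=arm.snapshot(n); cv2.imwrite(f"pics/{n}0.png",p["color"])
    print(n,p["fovy"],p["cx"],p["cy"],p["shot"]); print(p["world_from_camera"])
    for t in ("rack","keeper","bore","notch","pin_collar","gate_grip","organiser","tall_1_mid","short_mid"):
        print(t,[(round(d["conf"],2),[round(float(x),3) for x in d["position"]]) for d in arm.landmark_of(t,p)])
E
```

```text
pics
{'clock': 0.0, 'q': [1.2643, 0.6001, -0.0025, 1.6001, 0.0018, 0.9429, -0.0798], 'dq': [0.0012, 0.0006, -0.0005, -0.0003, 0.0004, -0.0001, 0.0014], 'tau': [-0.0007, -77.6442, 1.5651, -25.8008, 0.0124, 0.0089, 0.0], 'position': [0.165, -0.7055, 0.2304], 'eef_rot': [-0.0008, 0.9934, 0.1147, -0.0002], 'contact_force': [-0.2829, 0.4862, 0.2163], 'ft_torque': [-0.0019, 0.0528, -0.0468], 'gripper_force': 0.0, 'grip_width': 0.0854159429587196}
scene 54.831350086442 275.7212906485935 210.24881466678693 1
[[-0.52186234 -0.61348437  0.59270282 -0.04940105]
 [-0.85302239  0.37243165 -0.36557825  0.3270668 ]
 [ 0.00353525 -0.6963703  -0.71767396  0.78900273]
 [ 0.          0.          0.          1.        ]]
rack [(0.78, [0.568, -0.191, -0.002]), (0.23, [0.598, -0.152, 0.058])]
keeper [(0.94, [0.619, -0.201, 0.101])]
bore [(0.7, [0.557, -0.056, 0.123])]
notch [(0.82, [0.631, -0.061, 0.1])]
pin_collar [(0.49, [0.56, -0.054, 0.121])]
gate_grip [(0.86, [0.538, -0.321, 0.086])]
organiser [(0.63, [0.554, 0.173, 0.003]), (0.51, [0.535, -0.318, 0.086])]
tall_1_mid [(0.74, [0.602, -0.117, 0.061])]
short_mid [(0.82, [0.583, -0.274, 0.049])]
top 45.30344712721502 282.8799892945342 207.3097569734535 2
[[-0.01462058 -0.98580004  0.16728576  0.29087816]
 [-0.99974571  0.01728502  0.01448248 -0.05608666]
 [-0.01716836 -0.16703148 -0.98580208  1.4754799 ]
 [ 0.          0.          0.          1.        ]]
rack [(0.69, [0.568, -0.199, 0.002]), (0.57, [0.555, 0.175, -0.002])]
keeper [(0.76, [0.616, -0.198, 0.097])]
bore [(0.56, [0.562, -0.054, 0.126])]
notch [(0.67, [0.628, -0.056, 0.099])]
pin_collar [(0.6, [0.565, -0.055, 0.124])]
gate_grip []
organiser [(0.95, [0.555, 0.173, -0.002]), (0.18, [0.604, -0.153, 0.064])]
tall_1_mid [(0.54, [0.601, -0.111, 0.058])]
short_mid [(0.63, [0.581, -0.278, 0.05])]
```

View pics/scene0.png

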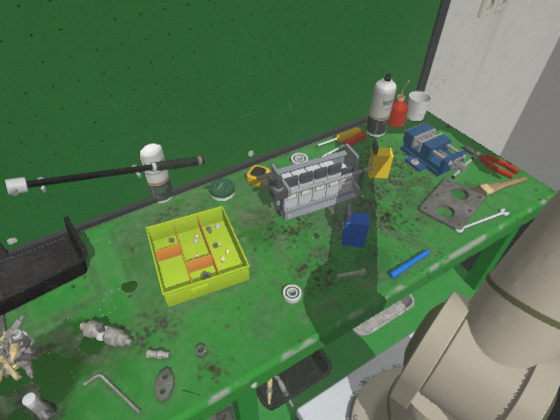

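View pics/top0.png

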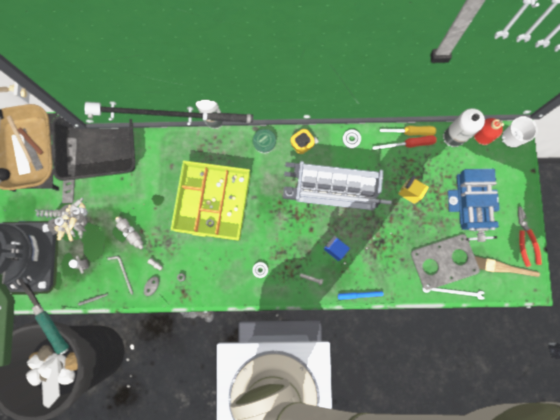

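The scene view shows the rack at about pixel (315,185), with the pin lug at its left end. The lime organiser is at (198,255). A blue look-alike stands at (355,228) and a yellow one at (380,163). The rack's yaw is about -0.12.

```bash
cat > h.py <<'E'
from rig import arm
import numpy as np, cv2, sys
from scipy.spatial.transform import Rotation as R
def pose():
    s=arm.sense(); w,x,y,z=s["eef_rot"]; M=R.from_quat([x,y,z,w]).as_matrix()
    return np.array(s["position"],float),M,s
def plan(p,ang=None,frm=None):
    """shift in tool axes to world p; spin so tool x points at world angle ang; frm: (pos, angle) start"""
    if frm is None:
        P,M,_=pose(); a=np.arctan2(M[1,0],M[0,0])
    else: P,a=np.array(frm[0]),frm[1]
    M=np.array([[np.cos(a),np.sin(a),0],[np.sin(a),-np.cos(a),0],[0,0,-1]])
    d=M.T@(np.array(p)-P); sp=0 if ang is None else (a-ang+np.pi)%(2*np.pi)-np.pi
    return [round(float(v),4) for v in (*d,sp)]
def wrist(name=None):
    P,M,s=pose(); p=arm.snapshot("wrist")
    T=np.eye(4); T[:3,:3]=M; T[:3,3]=P; p["W"]=T@p["T_tool_cam"]
    if name: cv2.imwrite("pics/"+name,p["color"])
    return p
def proj(p,X,W=None):
    W=p["W"] if W is None else W
    f=210/np.tan(np.radians(p["fovy"])/2); c=np.linalg.inv(W)@np.append(X,1)
    return p["cx"]+f*c[0]/c[2],p["cy"]+f*c[1]/c[2]
def ray(p,u,v,z):
    W=p["W"]; f=210/np.tan(np.radians(p["fovy"])/2)
    d=W[:3,:3]@[(u-p["cx"])/f,(v-p["cy"])/f,1]; o=W[:3,3]; return o+d*(z-o[2])/d[2]
def lm(p,*ts):
    for t in ts: print(t,[(round(d["conf"],2),[round(float(x),3) for x in d["position"]]) for d in arm.landmark_of(t,p)])
E
python3 - <<'E'
from h import *
p=wrist(); print(p["T_tool_cam"].round(3).tolist(),p["fovy"])
yaw=-0.12
print(plan([0.53,-0.19,0.36],yaw+np.pi/2))
E
```

```text
[[-0.001, -0.962, -0.273, 0.069], [1.0, -0.001, 0.001, -0.001], [-0.001, -0.273, 0.962, -0.143], [0.0, 0.0, 0.0, 1.0]] 63.869058537566616
[0.4728, -0.4193, -0.1287, -1.221]
```

drive_tool(steps=[[0.06, 0.05, -0.05, -0.12, -0.17], [0.06, 0.1, -0.1, -0.12, -0.34], [0.06, 0.15, -0.15, -0.12, -0.51], [0.06, 0.2, -0.19, -0.12, -0.68], [0.06, 0.25, -0.23, -0.12, -0.85], [0.06, 0.3, -0.27, -0.12, -1.02], [0.06, 0.34, -0.31, -0.12, -1.22], [0.06, 0.38, -0.35, -0.12, -1.22]])

```text
clock: 2.05
position: [0.4235, -0.3267, 0.351]
eef_rot: [0.0, 0.748, 0.664, 0.0]
contact_force: [1.5, -1.3, -0.4]
grip_width: 0.0595
gripper_force: 0.0
```

```bash
python3 - <<'E'
from h import *
P,M,s=pose(); print(P,np.arctan2(M[1,0],M[0,0]))
print(plan([0.57,-0.16,0.36],-0.12+np.pi/2))
E
```

```text
[ 0.42346793 -0.32668474  0.3510073 ] 1.452345510273809
[0.1828, 0.1258, -0.009, 0.0015]
```

drive_tool(steps=[[0.06, 0.05, 0.035, 0, 0], [0.06, 0.1, 0.07, 0, 0], [0.06, 0.15, 0.1, 0, 0], [0.06, 0.183, 0.126, 0, 0], [0.06, 0.183, 0.126, 0, 0], [0.06, 0.183, 0.126, 0, 0]])

```text
clock: 2.8
position: [0.5693, -0.1624, 0.3504]
eef_rot: [-0.0, 0.749, 0.663, -0.0]
contact_force: [0.6, -0.3, 1.1]
grip_width: 0.06
gripper_force: 0.0
```

```bash
python3 - <<'E'
from h import *
P,M,s=pose(); print(P,np.arctan2(M[1,0],M[0,0]))
p=wrist("w1.png")
lm(p,"rack","keeper","bore","notch","pin_collar","gate_grip","organiser","tall_1_mid","short_mid")
E
```

```text
[ 0.56926692 -0.16242507  0.35041408] 1.4494989079230767
rack []
keeper [(0.67, [0.619, -0.2, 0.098])]
bore [(0.84, [0.56, -0.05, 0.121]), (0.41, [0.587, -0.275, 0.049]), (0.37, [0.606, -0.111, 0.062])]
notch [(0.79, [0.631, -0.057, 0.104])]
pin_collar [(0.8, [0.56, -0.056, 0.126])]
gate_grip [(0.71, [0.537, -0.323, 0.086])]
organiser []
tall_1_mid [(0.68, [0.607, -0.11, 0.062])]
short_mid [(0.74, [0.539, -0.323, 0.084]), (0.65, [0.587, -0.278, 0.046])]
```

View pics/w1.png

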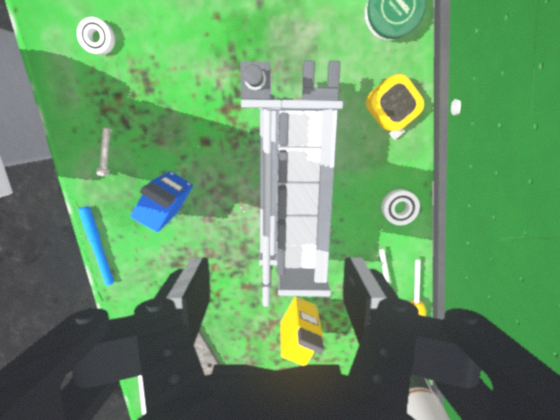

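The wrist view shows the pin head at (256,72), with the two notch prongs at (308,72) and (334,72). Tall tabs line the front of the row at v of about 130 to 240. The short cassette is nearest the right cheek at v of about 265, and the gate bar's free end is at (267,300). Next I go above the pin.

```bash
python3 - <<'E'
from h import *
p=cv2.imread("pics/w1.png"); c=p[95:310,225:365]; c=cv2.resize(c,None,fx=2.7,fy=2.7,interpolation=cv2.INTER_CUBIC)
cv2.imwrite("pics/w1c.png",np.clip(255*(c/255.)**0.7*1.0,0,255).astype(np.uint8))
print(plan([0.561,-0.054,0.22]))
E
```

```text
[0.1063, -0.0217, 0.1307, 0.0]
```

View pics/w1c.png

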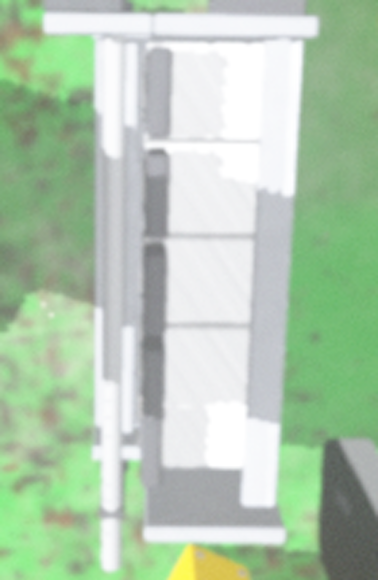

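drive_tool(steps=[[0.06, 0.055, 0, 0, 0], [0.06, 0.106, -0.021, 0.03, 0], [0.05, 0.106, -0.021, 0.08, 0], [0.05, 0.106, -0.021, 0.13, 0], [0.05, 0.106, -0.021, 0.13, 0], [0.05, 0.106, -0.021, 0.13, 0]])

```text
clock: 4.05
position: [0.5626, -0.0539, 0.2221]
eef_rot: [0.0, 0.749, 0.663, 0.001]
contact_force: [0.4, 0.9, 0.8]
grip_width: 0.0501
gripper_force: 0.0
```

```bash
python3 - <<'E'
from h import *
P,M,s=pose(); print(P,np.arctan2(M[1,0],M[0,0]))
p=wrist("w2.png")
lm(p,"bore","notch","pin_collar","keeper")
p["W"]=p["W"]; print(proj(p,[0.561,-0.054,0.161]))
E
```

```text
[ 0.56262689 -0.0539237   0.22211494] 1.4497391219552307
bore [(0.59, [0.559, -0.053, 0.124]), (0.51, [0.593, -0.197, 0.064])]
notch [(0.76, [0.632, -0.06, 0.101])]
pin_collar [(0.61, [0.561, -0.055, 0.127])]
keeper []
(np.float64(274.6656851376247), np.float64(230.0197689893042))
```

View pics/w2.png

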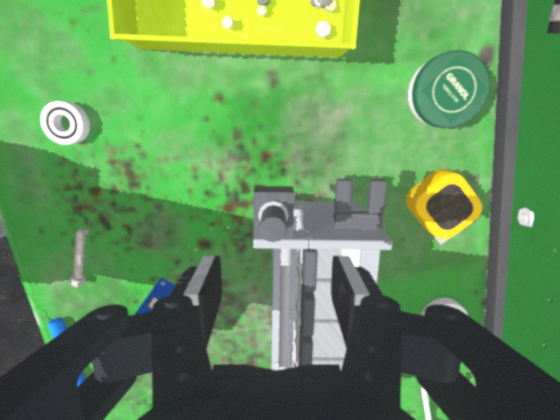

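The pin head shows at (272,222) and the slot is between the prongs at u of about 352 to 369, v of about 200. All five places in the row are filled: four tall cassettes, with the short one at y=-84.

```bash
python3 - <<'E'
from h import *
p=wrist(); im=p["color"]; c=cv2.resize(im[165:255,240:400],None,fx=5,fy=5,interpolation=cv2.INTER_CUBIC)
cv2.imwrite("pics/w2c.png",c)
for n,X in dict(head=[.561,-.054,.161],col=[.561,-.054,.129],notch=[.631,-.059,.1]).items(): print(n,(np.array(proj(p,X))-[240,165])*5)
for u in (352,360.5,369): print(ray(p,u,205,.1).round(4))
E
```

```text
head [174.7888062  322.65512394]
col [175.11372879 251.7121359 ]
notch [608.11624029 179.72145272]
[ 0.6231 -0.0614  0.1   ]
[ 0.6299 -0.0623  0.1   ]
[ 0.6368 -0.0631  0.1   ]
```

View pics/w2c.png

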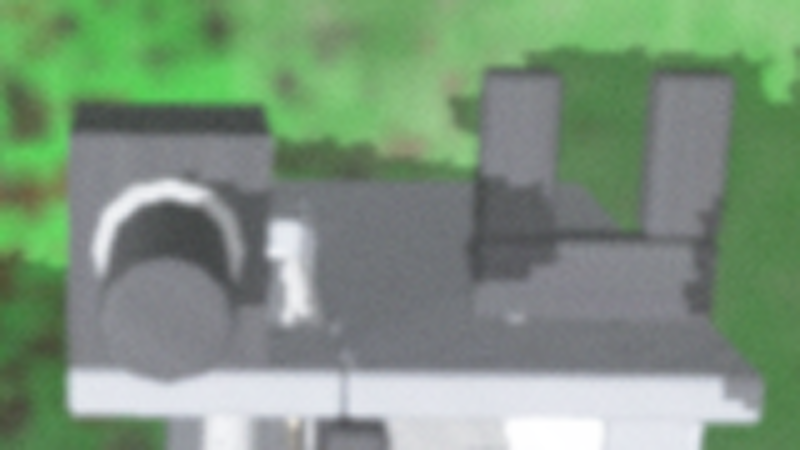

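drive_tool(squeeze=40, steps=[[0.045, 0, -0.0026, 0.03, 0], [0.045, 0, -0.0026, 0.06, 0], [0.045, 0, -0.0026, 0.091, 0], [0.045, 0, -0.0026, 0.091, 0], [0.01, 0, -0.0026, 0.091, 0], [0.01, 0, -0.0026, 0.091, 0], [0.01, 0, -0.0026, 0.091, 0], [0.01, 0, -0.0026, 0.091, 0]])

```text
clock: 5.35
position: [0.56, -0.0537, 0.1311]
eef_rot: [0.001, 0.749, 0.663, 0.001]
contact_force: [0.1, -0.8, 7.7]
grip_width: 0.0167
gripper_force: 39.3
```

drive_tool(steps=[[0.01, 0, 0, 0, 0], [0.01, 0, 0, -0.02, 0], [0.01, 0, 0, -0.04, 0], [0.01, 0, 0, -0.062, 0], [0.01, 0, 0, -0.062, 0], [0.01, 0, 0, -0.062, 0]])

```text
clock: 6.1
position: [0.5587, -0.054, 0.1913]
eef_rot: [-0.0, 0.749, 0.663, -0.0]
contact_force: [0.1, 0.9, -1.2]
grip_width: 0.0168
gripper_force: 39.8
```

```bash
python3 - <<'E'
from h import *
P,M,s=pose(); print(P,np.arctan2(M[1,0],M[0,0]),s["grip_width"],s["gripper_force"])
print(plan([.63,-.0585,P[2]]))
E
```

```text
[ 0.55872312 -0.05397875  0.1912653 ] 1.4495724986263752 0.016796741574288267 39.79398965835571
[0.0041, 0.0713, 0.0, 0.0]
```

drive_tool(steps=[[0.01, 0.002, 0.03, -0.005, 0], [0.01, 0.004, 0.071, -0.005, 0], [0.01, 0.004, 0.071, -0.005, 0], [0.01, 0.004, 0.071, -0.005, 0], [0.01, 0.004, 0.071, -0.005, 0]])

```text
clock: 6.72
position: [0.6289, -0.0583, 0.1962]
eef_rot: [-0.0, 0.748, 0.663, -0.001]
contact_force: [0.5, -0.3, -0.7]
grip_width: 0.0167
gripper_force: 39.8
```

```bash
python3 - <<'E'
from h import *
P,M,s=pose(); print(P,np.arctan2(M[1,0],M[0,0]),s["grip_width"],s["gripper_force"])
print(plan([.63,-.0585,P[2]]))
p=wrist(); im=p["color"]; c=cv2.resize(im[150:330,200:400],None,fx=3,fy=3,interpolation=cv2.INTER_CUBIC)
cv2.imwrite("pics/w3c.png",c)
for n,X in dict(head=[*P[:2],P[2]+.031],notch=[.630,-.0585,.1],shank=[*P[:2],P[2]-.061]).items(): print(n,(np.array(proj(p,X))-[200,150])*3)
lm(p,"notch","pin_collar")
E
```

```text
[ 0.62890482 -0.05829752  0.19615135] 1.4501531977473685 0.016731826250727156 39.79153096675873
[-0.0001, 0.0011, 0.0, 0.0]
head [233.70714395 477.12806547]
notch [236.61917217 192.82387371]
shank [232.36344201 238.82893663]
notch [(0.86, [0.631, -0.059, 0.102])]
pin_collar [(0.86, [0.63, -0.057, 0.191]), (0.43, [0.593, -0.194, 0.06])]
```

View pics/w3c.png

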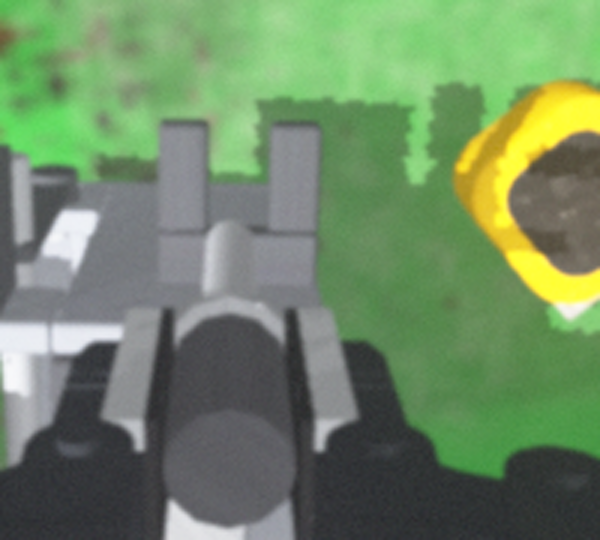

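drive_tool(steps=[[0.01, 0, 0.0028, 0, 0], [0.01, 0, 0.0028, 0.02, 0], [0.01, 0, 0.0028, 0.03, 0], [0.01, 0, 0.0028, 0.04, 0], [0.01, 0, 0.0028, 0.047, 0], [0.01, 0, 0.0028, 0.047, 0], [0.01, 0, 0.0028, 0.047, 0]])

```text
clock: 7.75
position: [0.633, -0.0586, 0.1499]
eef_rot: [0.0, 0.749, 0.663, 0.0]
contact_force: [-0.1, 0.5, -1.3]
grip_width: 0.0169
gripper_force: 39.8
```

drive_tool(steps=[[0.01, 0, 0, 0.015, 0], [0.01, 0, 0, 0.03, 0], [0.01, 0, 0, 0.038, 0], [0.01, 0, 0, 0.0425, 0], [0.01, 0, 0, 0.0425, 0], [0.01, 0, 0, 0.0425, 0]])

```text
clock: 8.5
position: [0.6329, -0.0586, 0.1072]
eef_rot: [0.0, 0.749, 0.663, 0.0]
contact_force: [-0.3, 0.2, -1.2]
grip_width: 0.0169
gripper_force: 40.0
```

```bash
python3 - <<'E'
from h import *
P,M,s=pose(); print(P,s["contact_force"],s["grip_width"],s["gripper_force"])
p=wrist(); im=p["color"]; c=cv2.resize(im[150:330,200:400],None,fx=3,fy=3,interpolation=cv2.INTER_CUBIC)
cv2.imwrite("pics/w4c.png",c)
lm(p,"notch","pin_collar")
E
```

```text
[ 0.63292191 -0.05856812  0.1071556 ] [-0.31692415  0.17937707 -1.21027509] 0.016866396708846803 39.981756806373596
notch [(0.35, [0.561, -0.053, 0.126])]
pin_collar [(0.96, [0.635, -0.059, 0.102])]
```

View pics/w4c.png

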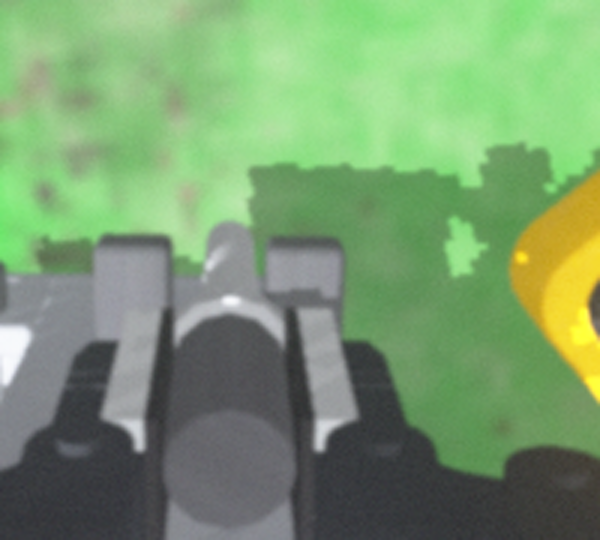

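The shank hangs in the slot at about (230,245), between the prongs. I'll settle it and let go.

drive_tool(steps=[[0.01, 0, 0, 0.001, 0], [0.01, 0, 0, 0.0015, 0], [0.01, 0, 0, 0.0015, 0], [0.045, 0, 0, 0.0015, 0], [0.045, 0, 0, 0.0015, 0], [0.045, 0, 0, 0.0015, 0], [0.045, 0, 0, -0.03, 0], [0.045, 0, 0, -0.07, 0]])

```text
clock: 9.65
position: [0.6322, -0.0586, 0.1768]
eef_rot: [-0.001, 0.748, 0.663, -0.001]
contact_force: [1.0, -0.3, 0.1]
grip_width: 0.045
gripper_force: 0.0
```

```bash
python3 - <<'E'
from h import *
P,M,s=pose(); print(P,np.arctan2(M[1,0],M[0,0]),s["contact_force"],s["grip_width"])
p=wrist("w5.png"); lm(p,"notch","pin_collar")
print(plan([0.5385,-0.322,0.17]),plan([0.5385,-0.27,0.22]))
E
```

```text
[ 0.63223665 -0.05860477  0.17679762] 1.4500294897475199 [ 0.95561643 -0.31136037  0.11525737] 0.0449848771602814
notch [(0.71, [0.634, -0.06, 0.102])]
pin_collar [(0.86, [0.633, -0.062, 0.104])]
[-0.273, -0.063, 0.009, 0.0] [-0.2214, -0.0692, -0.041, 0.0]
```

drive_tool(steps=[[0.035, 0, 0, -0.05, 0], [0.035, -0.06, -0.015, -0.06, 0], [0.035, -0.12, -0.03, -0.06, 0], [0.035, -0.18, -0.045, -0.06, 0], [0.035, -0.24, -0.063, -0.04, 0], [0.035, -0.255, -0.065, -0.02, 0], [0.035, -0.255, -0.065, -0.02, 0], [0.035, -0.255, -0.065, -0.02, 0]])

```text
clock: 10.8
position: [0.5387, -0.3017, 0.1972]
eef_rot: [-0.0, 0.748, 0.664, 0.001]
contact_force: [0.7, 0.6, 0.5]
grip_width: 0.0353
gripper_force: 0.0
```

```bash
python3 - <<'E'
from h import *
P,M,s=pose(); print(P,np.arctan2(M[1,0],M[0,0]))
p=wrist("w6.png"); lm(p,"gate_grip","short_mid","tall_1_mid")
print(proj(p,[.538,-.322,.085]))
print(plan([0.538,-0.322,0.066]))
E
```

```text
[ 0.53872047 -0.30174944  0.19717156] 1.4523990053232119
gate_grip []
short_mid [(0.88, [0.583, -0.277, 0.048])]
tall_1_mid []
(np.float64(279.1782808025932), np.float64(233.05384838613708))
[-0.0194, 0.0017, 0.1318, 0.0]
```

View pics/w6.png

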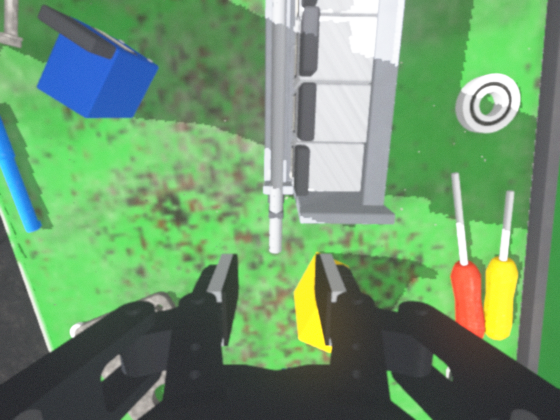

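The gate bar's free end is at (275,252), and the bar sits about 3 px left of the prediction. The yellow look-alike, centred near (315,305), is close under the rear finger, so I'll locate it first.

```bash
python3 - <<'E'
from h import *
p=wrist(); q=dict(p); T=np.eye(4); a=1.4495
T[:3,:3]=np.array([[np.cos(a),np.sin(a),0],[np.sin(a),-np.cos(a),0],[0,0,-1]]); T[:3,3]=[.5693,-.1624,.3504]; q["W"]=T@p["T_tool_cam"]
for z in (0,.03,.06,.09,.112): print(z,ray(p,318,253,z)[:2].round(3),ray(q,295,299,z)[:2].round(3),"left",ray(p,296,300,z)[:2].round(3),ray(q,284,343,z)[:2].round(3))
for f in (arm.boxes_of,arm.landmark_of):
  print([(round(d["conf"],2),np.round(d["position"],3)) for d in f("tall_2_mid",p)])
t=arm.snapshot("scene")
print([(round(d["conf"],2),np.round(d["position"],3)) for d in arm.boxes_of("tall_2_mid",t)])
print([(round(d["conf"],2),np.round(d["position"],3)) for d in arm.landmark_of("gate_grip",t)])
w=cv2.imread("pics/w1.png")
cv2.imwrite("pics/cmp.png",np.hstack([cv2.resize(w[280:380,260:360],(390,390),interpolation=cv2.INTER_CUBIC),cv2.resize(p["color"][230:360,270:400],(390,390),interpolation=cv2.INTER_CUBIC)]))
E
```

```text
0 [ 0.575 -0.381] [ 0.572 -0.383] left [ 0.545 -0.435] [ 0.545 -0.465]
0.03 [ 0.572 -0.368] [ 0.573 -0.366] left [ 0.545 -0.417] [ 0.547 -0.442]
0.06 [ 0.57  -0.355] [ 0.573 -0.348] left [ 0.545 -0.4  ] [ 0.549 -0.42 ]
0.09 [ 0.567 -0.342] [ 0.573 -0.33 ] left [ 0.545 -0.382] [ 0.551 -0.397]
0.112 [ 0.565 -0.332] [ 0.574 -0.318] left [ 0.545 -0.369] [ 0.552 -0.381]
[(0.87, array([ 0.592, -0.194,  0.089])), (0.58, array([ 0.558, -0.413,  0.062])), (0.24, array([ 0.587, -0.235,  0.092]))]
[(0.87, array([ 0.572, -0.41 ,  0.053])), (0.6, array([ 0.587, -0.236,  0.064])), (0.56, array([ 0.593, -0.191,  0.059]))]
[(0.65, array([ 0.569, -0.192,  0.086])), (0.61, array([ 0.556, -0.272,  0.052])), (0.6, array([ 0.563, -0.398,  0.058]))]
[(0.68, array([ 0.637, -0.055,  0.098]))]
```

View pics/cmp.png

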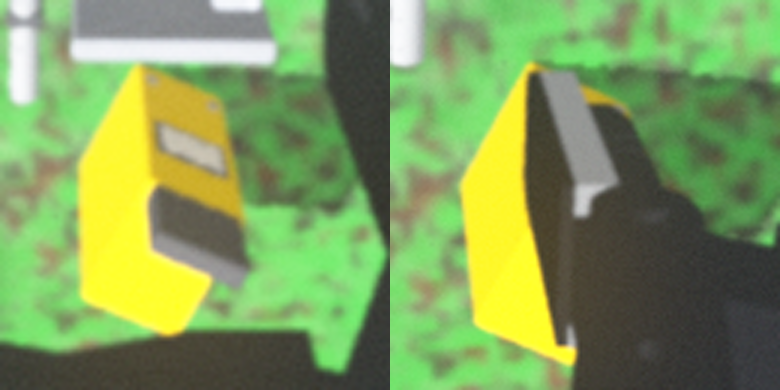

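drive_tool(squeeze=30, steps=[[0.035, -0.02, 0, 0.03, 0], [0.035, -0.02, 0, 0.07, 0], [0.035, -0.02, 0, 0.11, 0], [0.035, -0.02, 0, 0.131, 0], [0.035, -0.02, 0, 0.131, 0], [0.0, -0.02, 0, 0.131, 0], [0.0, -0.02, 0, 0.131, 0], [0.0, -0.02, 0, 0.131, 0]])

```text
clock: 12.3
position: [0.5356, -0.3241, 0.0672]
eef_rot: [0.001, 0.749, 0.663, 0.0]
contact_force: [-0.7, 0.6, 5.0]
grip_width: 0.009
gripper_force: 29.5
```

```bash
python3 - <<'E'
from h import *
P,M,s=pose(); print(P,np.arctan2(M[1,0],M[0,0]),s["contact_force"],s["grip_width"],s["gripper_force"])
E
```

```text
[ 0.53560516 -0.32408652  0.06723677] 1.4494865745953456 [-0.69600758  0.57422338  5.02435323] 0.009017793796638402 29.522710740566254
```

drive_tool(steps=[[0.0, 0, -0.012, 0.0012, 0], [0.0, 0, -0.0234, 0.0047, 0], [0.0, 0, -0.034, 0.0105, 0], [0.0, 0, -0.043, 0.018, 0], [0.0, 0, -0.0505, 0.0276, 0], [0.0, 0, -0.055, 0.0355, 0], [0.0, 0, -0.058, 0.043, 0], [0.0, 0, -0.058, 0.044, 0]])

```text
clock: 13.3
position: [0.4782, -0.3168, 0.0224]
eef_rot: [0.001, 0.748, 0.663, 0.0]
contact_force: [1.9, 2.3, 22.1]
grip_width: 0.0085
gripper_force: 31.5
```

drive_tool(steps=[[0.0, 0, 0, 0, 0], [0.0, 0, 0, 0, 0], [0.035, 0, 0, 0, 0], [0.035, 0, 0, 0, 0], [0.035, 0, 0, -0.03, 0], [0.035, 0, 0, -0.08, 0], [0.035, 0, 0, -0.14, 0], [0.035, 0, 0, -0.18, 0]])

```text
clock: 14.3
position: [0.4769, -0.3171, 0.2039]
eef_rot: [-0.0, 0.749, 0.663, -0.0]
contact_force: [0.1, -1.5, -0.2]
grip_width: 0.0353
gripper_force: 0.0
```

```bash
python3 - <<'E'
from h import *
P,M,s=pose(); print(P,np.arctan2(M[1,0],M[0,0]),s["contact_force"],s["grip_width"],s["gripper_force"])
p=wrist("w7.png"); lm(p,"gate_grip","tall_1_mid","short_mid")
c,sn=np.cos(-.121),np.sin(-.121)
g=np.array([.568,-.194])+[c*-.072-sn*-.128, sn*-.072+c*-.128]; print("exp grip",g,proj(p,[*g,.041]))
print(plan([.568,-.194,.25]))
E
```

```text
[ 0.47685401 -0.3171034   0.20394895] 1.4492510753856984 [ 0.14299521 -1.49188573 -0.16902281] 0.03527013242943459 0.0
gate_grip [(0.96, [0.481, -0.316, 0.041])]
tall_1_mid []
short_mid [(0.88, [0.585, -0.275, 0.048])]
exp grip [ 0.4810762  -0.31237336] (np.float64(280.99132755840475), np.float64(188.54881858165683))
[0.1334, 0.0756, -0.0479, 0.0]
```

drive_tool(steps=[[0.035, 0.05, 0.02, -0.03, 0], [0.035, 0.1, 0.05, -0.05, 0], [0.035, 0.15, 0.09, -0.05, 0], [0.035, 0.2, 0.095, -0.05, 0], [0.035, 0.2, 0.095, -0.05, 0], [0.035, 0.2, 0.095, -0.05, 0]])

```text
clock: 15.25
position: [0.595, -0.1302, 0.2503]
eef_rot: [-0.001, 0.748, 0.663, -0.001]
contact_force: [0.1, 0.5, 0.4]
grip_width: 0.0347
gripper_force: 0.0
```

```bash
python3 - <<'E'
from h import *
P,M,s=pose(); print(P,np.arctan2(M[1,0],M[0,0]))
p=wrist("w8.png"); lm(p,"tall_1_mid","short_mid","keeper","organiser")
c,sn=np.cos(-.121),np.sin(-.121)
for y in (84,42,0,-42):
  g=np.array([.568,-.194])+[c*.005-sn*y/1000, sn*.005+c*y/1000]; print(y,g.round(4),np.round(proj(p,[*g,.118]),1))
E
```

```text
[ 0.59498728 -0.13024758  0.25026321] 1.4500899669933744
tall_1_mid [(0.93, [0.61, -0.113, 0.063])]
short_mid [(0.72, [0.601, -0.152, 0.058]), (0.62, [0.588, -0.276, 0.047]), (0.39, [0.59, -0.235, 0.062])]
keeper [(0.94, [0.616, -0.199, 0.098])]
organiser []
84 [ 0.5831 -0.1112] [260.6 181.7]
42 [ 0.578  -0.1529] [261.2 229.8]
0 [ 0.573  -0.1946] [261.8 274.2]
-42 [ 0.5679 -0.2363] [262.4 315.4]
```

View pics/w8.png

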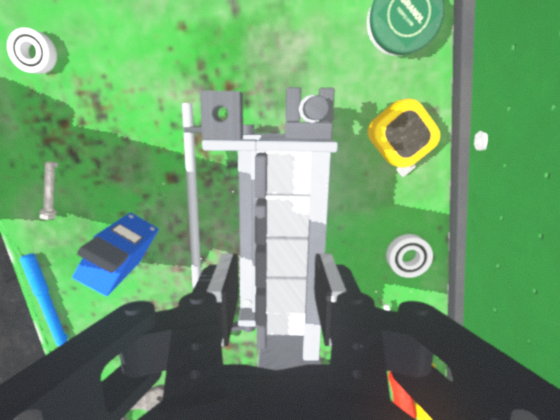

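The gate is down: its bar runs from (187,105) to (200,270). The pin stands in the notch at (316,107), and the tab tops match the prediction within about 2 mm. I'll tip the first cassette, at y=+84.

drive_tool(squeeze=35, steps=[[0.032, 0.0176, -0.0142, 0.04, 0], [0.032, 0.0176, -0.0142, 0.09, 0], [0.032, 0.0176, -0.0142, 0.13, 0], [0.032, 0.0176, -0.0142, 0.155, 0], [0.032, 0.0176, -0.0142, 0.155, 0], [0.017, 0.0176, -0.0142, 0.155, 0], [0.017, 0.0176, -0.0142, 0.155, 0], [0.017, 0.0176, -0.0142, 0.155, 0]])

```text
clock: 16.5
position: [0.5845, -0.1108, 0.0981]
eef_rot: [0.001, 0.749, 0.663, 0.0]
contact_force: [0.5, -0.1, 0.1]
grip_width: 0.0171
gripper_force: 0.0
```

drive_tool(steps=[[0.017, 0, -0.006, 0, 0], [0.017, 0, -0.012, 0, 0], [0.017, 0, -0.018, 0, 0], [0.017, 0, -0.024, 0, 0], [0.017, 0, -0.029, 0, 0], [0.017, 0, -0.029, 0, 0]])

```text
clock: 17.25
position: [0.5547, -0.107, 0.0971]
eef_rot: [-0.0, 0.749, 0.663, -0.0]
contact_force: [0.4, -0.6, 0.9]
grip_width: 0.0171
gripper_force: 0.3
```

```bash
python3 - <<'E'
from h import *
P,M,s=pose(); print(P,s["contact_force"],s["grip_width"],s["gripper_force"])
p=wrist("w9.png"); lm(p,"tall_1_mid")
E
```

```text
[ 0.55474123 -0.10701827  0.0970875 ] [ 0.38525099 -0.60497595  0.88264515] 0.01705033815177443 0.33039315618225373
tall_1_mid [(0.87, [0.593, -0.109, 0.066])]
```

View pics/w9.png

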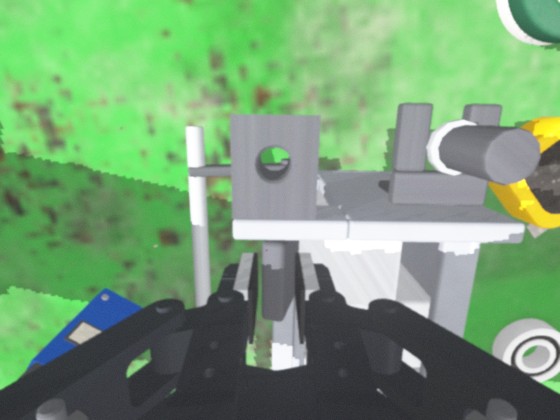

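The tab at (277,280) is between the pads, and the cassette is tipped off the back wall. I'll pinch and lift.

drive_tool(squeeze=35, steps=[[0.0, 0, 0, 0, 0], [0.0, 0, 0, 0, 0], [0.0, 0, 0, 0, 0], [0.0, 0, 0, -0.006, 0], [0.0, 0, 0, -0.012, 0], [0.0, 0, 0, -0.018, 0], [0.0, 0, -0.002, -0.025, 0], [0.0, 0, -0.004, -0.032, 0]])

```text
clock: 18.35
position: [0.5498, -0.1065, 0.129]
eef_rot: [-0.001, 0.749, 0.663, -0.001]
contact_force: [0.1, 0.1, -3.8]
grip_width: 0.0093
gripper_force: 35.7
```

```bash
python3 - <<'E'
from h import *
P,M,s=pose(); print(P,s["contact_force"],s["grip_width"],s["gripper_force"])
p=wrist("w10.png"); lm(p,"tall_1_mid")
E
```

```text
[ 0.54975004 -0.10651686  0.1289667 ] [ 0.07213563  0.06169301 -3.84423525] 0.009289118868848771 35.72446525096893
tall_1_mid [(0.65, [0.573, -0.106, 0.089])]
```

The cassette hangs upright in the grip, at its weight. I'll lift it clear and find the organiser.

```bash
cat >> h.py <<'E'
def organiser(top=True):
    """centre from networks (wrist/top/scene) and yaw from lime mask"""
    t=arm.snapshot("top"); t["W"]=t["world_from_camera"]
    hsv=cv2.cvtColor(t["color"],cv2.COLOR_BGR2HSV); m=cv2.inRange(hsv,(24,150,120),(36,255,255))
    m=cv2.morphologyEx(m,cv2.MORPH_CLOSE,np.ones((9,9)))
    k=max(cv2.findContours(m,cv2.RETR_EXTERNAL,cv2.CHAIN_APPROX_NONE)[0],key=cv2.contourArea)
    pts=np.array([ray(t,u,v,.045)[:2] for u,v in k[:,0,:]],np.float32)
    (c,wh,ang)=cv2.minAreaRect(pts); yaw=(np.radians(ang)+np.pi/4)%(np.pi/2)-np.pi/4
    L=[np.round(d["position"],3).tolist()+[round(d["conf"],2)] for d in arm.landmark_of("organiser",t)]
    print("rect",np.round(c,4),np.round(wh,3),"yaw",round(yaw,3),"net",L)
    return np.array(c),yaw
def slot(o,yaw,x,y):
    return o+[np.cos(yaw)*x-np.sin(yaw)*y,np.sin(yaw)*x+np.cos(yaw)*y]
E
python3 -c "
from h import *
organiser()
print(plan([.55,.07,.28]))"
```

```text
rect [0.5599 0.1741] [0.194 0.208] yaw -0.155 net [[0.555, 0.174, -0.003, 0.82]]
[0.1753, -0.0223, -0.1509, 0.0]
```

drive_tool(steps=[[0.0, 0, -0.004, -0.04, 0], [0.0, 0, -0.006, -0.09, 0], [0.0, 0, -0.006, -0.14, 0], [0.0, 0.05, -0.01, -0.15, 0], [0.0, 0.1, -0.02, -0.15, 0], [0.0, 0.15, -0.02, -0.15, 0], [0.0, 0.175, -0.021, -0.15, 0], [0.0, 0.175, -0.021, -0.15, 0]])

```text
clock: 19.55
position: [0.5511, 0.0723, 0.2789]
eef_rot: [-0.001, 0.747, 0.665, 0.0]
contact_force: [-0.4, -0.9, -4.0]
grip_width: 0.0089
gripper_force: 35.6
```

```bash
python3 -c "
from h import *
P,M,s=pose(); print(P,s['contact_force'],s['grip_width'],s['gripper_force'],np.arctan2(M[1,0],M[0,0]))
p=wrist('w11.png'); lm(p,'organiser','tall_1_mid')
organiser()"
```

```text
[0.55108633 0.07228147 0.27886487] [-0.4031542  -0.92680793 -4.03106406] 0.008873759205416769 35.621264576911926 1.453992467919216
organiser [(0.89, [0.557, 0.175, 0.003])]
tall_1_mid [(0.92, [0.576, 0.072, 0.236])]
rect [0.5594 0.176 ] [0.191 0.206] yaw -0.163 net [[0.556, 0.174, -0.002, 0.71]]
```

drive_tool(steps=[[0.0, 0.05, -0.02, 0, 0], [0.0, 0.1, -0.04, 0, 0.02], [0.0, 0.15, -0.0595, 0, 0.04], [0.0, 0.167, -0.0595, 0.03, 0.04], [0.0, 0.167, -0.0595, 0.08, 0.04], [0.0, 0.167, -0.0595, 0.13, 0.04], [0.0, 0.167, -0.0595, 0.169, 0.04], [0.0, 0.167, -0.0595, 0.169, 0.04]])

```text
clock: 20.8
position: [0.5115, 0.241, 0.1078]
eef_rot: [-0.0, 0.762, 0.648, -0.003]
contact_force: [0.1, -0.8, -2.8]
grip_width: 0.009
gripper_force: 35.6
```

```bash
python3 -c "
from h import *
P,M,s=pose(); print(P,s['contact_force'],np.arctan2(M[1,0],M[0,0]))
p=wrist('w12.png'); lm(p,'organiser','tall_1_mid')
print(slot(np.array([.557,.175]),-.158,-33,63))"
```

```text
[0.5115091  0.24096379 0.10777553] [ 0.06143633 -0.82672913 -2.82697412] 1.4089720263990573
organiser []
tall_1_mid []
[-22.1193138   67.58260189]
```

drive_tool(steps=[[0.0, 0, 0, 0.002, 0], [0.0, 0, 0, 0.004, 0], [0.0, 0, 0, 0.006, 0], [0.0, 0, 0, 0.006, 0]])

```text
clock: 21.45
position: [0.5126, 0.2426, 0.1041]
eef_rot: [0.0, 0.762, 0.648, -0.0]
contact_force: [-0.4, 0.2, -4.5]
grip_width: 0.009
gripper_force: 35.5
```

drive_tool(steps=[[0.0, 0, 0, 0.001, 0], [0.0, 0, 0, 0.002, 0], [0.0, 0, 0, 0.003, 0], [0.0, 0, 0, 0.003, 0]])

```text
clock: 21.95
position: [0.5126, 0.2426, 0.101]
eef_rot: [-0.0, 0.762, 0.648, -0.0]
contact_force: [0.1, 0.5, -3.6]
grip_width: 0.0089
gripper_force: 35.6
```

drive_tool(steps=[[0.0, 0, 0, 0.001, 0], [0.0, 0, 0, 0.002, 0], [0.0, 0, 0, 0.0025, 0], [0.0, 0, 0, 0.0025, 0]])

```text
clock: 22.45
position: [0.5125, 0.2428, 0.0998]
eef_rot: [0.0, 0.762, 0.648, 0.0]
contact_force: [-3.3, -2.2, 11.4]
grip_width: 0.0089
gripper_force: 37.6
```

drive_tool(steps=[[0.0, 0, 0, -0.001, 0], [0.03, 0, 0, -0.001, 0], [0.03, 0, 0, -0.001, 0], [0.03, 0, 0, -0.001, 0], [0.03, 0, 0, -0.03, 0], [0.03, 0, 0, -0.08, 0], [0.03, 0, 0, -0.13, 0], [0.03, 0, 0, -0.16, 0]])

```text
clock: 23.45
position: [0.513, 0.2431, 0.2611]
eef_rot: [0.0, 0.762, 0.648, 0.001]
contact_force: [0.2, 0.8, -1.3]
grip_width: 0.03
gripper_force: 0.0
```

```bash
python3 -c "
from h import *
P,M,s=pose(); print(P,s['contact_force'],np.arctan2(M[1,0],M[0,0]))
p=wrist('w13.png'); lm(p,'organiser','tall_1_mid')
o=np.array([.557,.175]); 
print('exp mid',slot(o,-.158,-.033,.063))
r=np.array([.568,-.194])
for y in (.042,0,-.042): print(y, slot(r,-.121,.005,y))
print(plan([.578,-.153,.26],np.pi/2-.121))"
```

```text
[0.51302687 0.24307262 0.26110367] [ 0.23515517  0.79978901 -1.3442263 ] 1.4098149732754455
organiser [(0.77, [0.557, 0.175, 0.005])]
tall_1_mid [(0.82, [0.536, 0.24, 0.058])]
exp mid [0.53432369 0.2424076 ]
0.042 [ 0.57803305 -0.15291061]
0 [ 0.57296344 -0.19460352]
-0.042 [ 0.56789383 -0.23629644]
[-0.3804, 0.1275, 0.0001, -0.0404]
```

drive_tool(steps=[[0.032, -0.055, 0.018, 0, 0], [0.032, -0.11, 0.037, 0, 0], [0.032, -0.165, 0.055, 0, -0.02], [0.032, -0.22, 0.074, 0, -0.04], [0.032, -0.28, 0.094, 0, -0.04], [0.032, -0.335, 0.112, 0, -0.04], [0.032, -0.38, 0.1275, 0, -0.04], [0.032, -0.38, 0.1275, 0, -0.04]])

```text
clock: 24.6
position: [0.5768, -0.1577, 0.2564]
eef_rot: [-0.001, 0.751, 0.661, -0.001]
contact_force: [-0.2, 1.0, -0.2]
grip_width: 0.0322
gripper_force: 0.0
```

```bash
python3 -c "
from h import *
P,M,s=pose(); print(P,s['contact_force'],np.arctan2(M[1,0],M[0,0]))
p=wrist('w14.png'); lm(p,'tall_1_mid','keeper')
for y in (.042,0,-.042): print(np.round(proj(p,[*slot(np.array([.568,-.194]),-.121,.005,y),.118]),1))
print(plan([.578,-.153,.095],np.pi/2-.121))"
```

```text
[ 0.57681248 -0.15768579  0.25642816] [-0.1825274   1.02749712 -0.2107125 ] 1.4431616995804115
tall_1_mid [(0.38, [0.603, -0.152, 0.061])]
keeper [(0.74, [0.616, -0.197, 0.097]), (0.73, [0.634, -0.058, 0.102])]
[278.2 194.7]
[278.5 240.8]
[278.7 283.5]
[-0.0012, 0.001, 0.1626, 0.0011]
```

drive_tool(squeeze=35, steps=[[0.032, -0.001, 0.001, 0.04, 0], [0.032, -0.001, 0.001, 0.09, 0], [0.032, -0.001, 0.001, 0.135, 0], [0.032, -0.001, 0.001, 0.162, 0], [0.032, -0.001, 0.001, 0.163, 0], [0.017, -0.001, 0.001, 0.163, 0], [0.017, -0.001, 0.001, 0.163, 0], [0.017, -0.001, 0.001, 0.163, 0]])

```text
clock: 25.75
position: [0.5789, -0.1541, 0.0967]
eef_rot: [0.001, 0.749, 0.663, 0.0]
contact_force: [-0.3, -0.3, -0.2]
grip_width: 0.0167
gripper_force: 0.0
```

drive_tool(steps=[[0.017, 0, -0.006, 0, 0], [0.017, 0, -0.012, 0, 0], [0.017, 0, -0.018, 0, 0], [0.017, 0, -0.024, 0, 0], [0.017, 0, -0.029, 0, 0], [0.017, 0, -0.029, 0, 0]])

```text
clock: 26.5
position: [0.5492, -0.1505, 0.0956]
eef_rot: [-0.0, 0.749, 0.663, -0.0]
contact_force: [0.6, -0.2, 0.9]
grip_width: 0.0169
gripper_force: 0.2
```

```bash
python3 -c "
from h import *
P,M,s=pose(); print(P,s['contact_force'],s['grip_width'])
p=wrist('w15.png'); lm(p,'tall_1_mid')"
```

```text
[ 0.54917382 -0.15049961  0.0955839 ] [ 0.64908569 -0.22740762  0.92262609] 0.01686829675361328
tall_1_mid []
```

drive_tool(squeeze=35, steps=[[0.0, 0, 0, 0, 0], [0.0, 0, 0, 0, 0], [0.0, 0, 0, 0, 0], [0.0, 0, 0, -0.006, 0], [0.0, 0, 0, -0.012, 0], [0.0, 0, 0, -0.018, 0], [0.0, 0, -0.002, -0.025, 0], [0.0, 0, -0.004, -0.032, 0]])

```text
clock: 27.6
position: [0.5443, -0.15, 0.1275]
eef_rot: [-0.001, 0.749, 0.663, -0.001]
contact_force: [-0.4, -0.6, -2.5]
grip_width: 0.0089
gripper_force: 36.3
```

```bash
python3 -c "
from h import *
P,M,s=pose(); print(P,s['contact_force'],s['grip_width'],s['gripper_force'])
p=wrist('w16.png'); lm(p,'tall_1_mid')"
```

```text
[ 0.54425866 -0.14997312  0.12752113] [-0.4060366  -0.58820133 -2.45790082] 0.008940453280659056 36.34900152683258
tall_1_mid []
```

drive_tool(steps=[[0.0, 0, -0.004, -0.04, 0], [0.0, 0, -0.006, -0.09, 0], [0.0, 0.03, -0.006, -0.14, 0], [0.0, 0.08, -0.01, -0.15, 0], [0.0, 0.13, -0.015, -0.15, 0], [0.0, 0.18, -0.02, -0.15, 0.02], [0.0, 0.22, -0.02, -0.15, 0.04], [0.0, 0.22, -0.02, -0.15, 0.04]])

```text
clock: 28.7
position: [0.5519, 0.0747, 0.2777]
eef_rot: [-0.001, 0.76, 0.65, 0.0]
contact_force: [-0.4, -0.6, -3.1]
grip_width: 0.0092
gripper_force: 36.4
```

```bash
python3 -c "
from h import *
p=wrist('w17.png'); lm(p,'organiser','tall_1_mid')
o,y=organiser()
P,M,s=pose(); print(P,s['contact_force'],s['grip_width'],s['gripper_force'],np.arctan2(M[1,0],M[0,0]))
print(plan([.569,.1741,.11],np.pi/2-.158))"
```

```text
organiser [(0.67, [0.557, 0.173, 0.003])]
tall_1_mid [(0.64, [0.534, 0.237, 0.059])]
rect [0.5592 0.1744] [0.194 0.206] yaw -0.163 net [[0.556, 0.174, -0.005, 0.57]]
[0.55217271 0.06933062 0.27733348] [-0.90791453 -0.2627516  -2.767544  ] 0.008981607441838298 36.35288715362549 1.4080612024529353
[0.1061, -0.0004, 0.1673, -0.0047]
```

drive_tool(steps=[[0.0, 0.05, 0, 0, 0], [0.0, 0.106, 0, 0, 0], [0.0, 0.106, 0, 0.03, 0], [0.0, 0.106, 0, 0.08, 0], [0.0, 0.106, 0, 0.13, 0], [0.0, 0.106, 0, 0.165, 0], [0.0, 0.106, 0, 0.173, 0], [0.0, 0.106, 0, 0.173, 0]])

```text
clock: 29.95
position: [0.5698, 0.175, 0.105]
eef_rot: [0.0, 0.762, 0.648, -0.0]
contact_force: [0.1, 0.1, -2.7]
grip_width: 0.0092
gripper_force: 36.3
```

drive_tool(steps=[[0.0, 0, 0, 0.001, 0], [0.0, 0, 0, 0.002, 0], [0.0, 0, 0, 0.003, 0], [0.0, 0, 0, 0.004, 0], [0.0, 0, 0, 0.004, 0]])

```text
clock: 30.58
position: [0.5693, 0.1754, 0.1006]
eef_rot: [-0.0, 0.762, 0.648, -0.0]
contact_force: [0.0, 0.6, -2.3]
grip_width: 0.0093
gripper_force: 36.3
```

drive_tool(steps=[[0.0, 0, 0, 0.001, 0], [0.0, 0, 0, 0.002, 0], [0.0, 0, 0, 0.002, 0]])

```text
clock: 30.95
position: [0.5693, 0.1754, 0.0985]
eef_rot: [-0.0, 0.762, 0.648, -0.0]
contact_force: [0.5, -0.0, -3.5]
grip_width: 0.0093
gripper_force: 36.3
```

drive_tool(steps=[[0.0, 0, 0, 0.001, 0], [0.0, 0, 0, 0.0015, 0], [0.0, 0, 0, 0.0015, 0]])

```text
clock: 31.32
position: [0.5693, 0.1755, 0.0973]
eef_rot: [0.0, 0.762, 0.648, 0.0]
contact_force: [-1.1, 0.1, 0.8]
grip_width: 0.0092
gripper_force: 36.7
```

drive_tool(steps=[[0.0, 0, 0, 0.0005, 0], [0.03, 0, 0, 0.0, 0], [0.03, 0, 0, 0, 0], [0.03, 0, 0, 0, 0], [0.03, 0, 0, -0.03, 0], [0.03, 0, 0, -0.08, 0], [0.03, 0, 0, -0.13, 0], [0.03, 0, 0, -0.16, 0]])

```text
clock: 32.33
position: [0.5699, 0.1757, 0.2596]
eef_rot: [0.0, 0.762, 0.648, 0.001]
contact_force: [0.7, 0.4, -0.5]
grip_width: 0.0301
gripper_force: 0.0
```

```bash
python3 -c "
from h import *
p=wrist('w18.png'); lm(p,'organiser','tall_1_mid')
P,M,s=pose(); print(P,np.arctan2(M[1,0],M[0,0]))
print(plan([.573,-.1946,.26],np.pi/2-.121))"
```

```text
organiser [(0.92, [0.558, 0.172, 0.003])]
tall_1_mid [(0.94, [0.537, 0.237, 0.061])]
[0.5700608  0.17558391 0.25862209] 1.4093828258771397
[-0.3649, 0.0624, -0.0014, -0.0404]
```

drive_tool(steps=[[0.032, -0.055, 0.01, 0, 0], [0.032, -0.11, 0.02, 0, 0], [0.032, -0.165, 0.03, 0, -0.02], [0.032, -0.22, 0.04, 0, -0.04], [0.032, -0.28, 0.05, 0, -0.04], [0.032, -0.335, 0.06, 0, -0.04], [0.032, -0.365, 0.0625, 0, -0.04], [0.032, -0.365, 0.0625, 0, -0.04]])

```text
clock: 33.48
position: [0.5712, -0.1982, 0.2551]
eef_rot: [-0.001, 0.75, 0.661, -0.001]
contact_force: [-0.1, 1.0, 0.5]
grip_width: 0.0323
gripper_force: 0.0
```

```bash
python3 -c "
from h import *
p=wrist('w19.png'); lm(p,'tall_1_mid','keeper')
t=arm.snapshot('top'); lm(t,'tall_1_mid','organiser')
P,M,s=pose(); print(P,np.arctan2(M[1,0],M[0,0]))
print(plan([.573,-.1946,.095],np.pi/2-.121))"
```

```text
tall_1_mid []
keeper [(0.77, [0.615, -0.199, 0.097])]
tall_1_mid [(0.69, [0.534, 0.239, 0.056])]
organiser [(0.84, [0.557, 0.175, -0.005])]
[ 0.57270697 -0.19342539  0.25694471] 1.451965782042458
[-0.0011, 0.0004, 0.1619, 0.0022]
```

drive_tool(squeeze=35, steps=[[0.032, -0.001, 0.0005, 0.04, 0], [0.032, -0.001, 0.0005, 0.09, 0], [0.032, -0.001, 0.0005, 0.135, 0], [0.032, -0.001, 0.0005, 0.162, 0], [0.032, -0.001, 0.0005, 0.162, 0], [0.017, -0.001, 0.0005, 0.162, 0], [0.017, -0.001, 0.0005, 0.162, 0], [0.017, -0.001, 0.0005, 0.162, 0]])

```text
clock: 34.78
position: [0.5734, -0.1962, 0.0962]
eef_rot: [0.001, 0.749, 0.663, 0.0]
contact_force: [0.4, -0.6, -1.0]
grip_width: 0.0172
gripper_force: 0.0
```

drive_tool(steps=[[0.017, 0, -0.006, 0, 0], [0.017, 0, -0.012, 0, 0], [0.017, 0, -0.018, 0, 0], [0.017, 0, -0.024, 0, 0], [0.017, 0, -0.029, 0, 0], [0.017, 0, -0.029, 0, 0]])

```text
clock: 35.52
position: [0.5436, -0.1925, 0.0951]
eef_rot: [-0.0, 0.749, 0.663, -0.0]
contact_force: [1.0, -0.2, 0.7]
grip_width: 0.017
gripper_force: 0.3
```

```bash
python3 -c "
from h import *
P,M,s=pose(); print(P,s['contact_force'],s['grip_width'])
t=arm.snapshot('scene'); lm(t,'tall_1_mid','organiser')
print([(round(d['conf'],2),np.round(d['position'],3)) for d in arm.boxes_of('tall_2_mid',t)])"
```

```text
[ 0.54358269 -0.19245083  0.09506447] [ 0.9842602  -0.16599344  0.65984573] 0.017027553262869144
tall_1_mid [(0.86, [0.532, 0.234, 0.059])]
organiser [(0.94, [0.556, 0.174, -0.001])]
[(0.91, array([ 0.568, -0.396,  0.059])), (0.71, array([0.506, 0.238, 0.08 ])), (0.59, array([ 0.57 , -0.178,  0.072]))]
```

drive_tool(squeeze=35, steps=[[0.0, 0, 0, 0, 0], [0.0, 0, 0, 0, 0], [0.0, 0, 0, 0, 0], [0.0, 0, 0, -0.006, 0], [0.0, 0, 0, -0.012, 0], [0.0, 0, 0, -0.018, 0], [0.0, 0, -0.002, -0.025, 0], [0.0, 0, -0.004, -0.032, 0]])

```text
clock: 36.72
position: [0.5385, -0.1918, 0.1268]
eef_rot: [-0.001, 0.749, 0.663, -0.001]
contact_force: [-0.2, -1.1, -4.3]
grip_width: 0.0088
gripper_force: 37.0
```

drive_tool(steps=[[0.0, 0, -0.004, -0.04, 0], [0.0, 0, -0.006, -0.09, 0], [0.0, 0.03, -0.006, -0.14, 0], [0.0, 0.08, -0.01, -0.15, 0], [0.0, 0.13, -0.015, -0.15, 0], [0.0, 0.18, -0.02, -0.15, 0.02], [0.0, 0.22, -0.02, -0.15, 0.04], [0.0, 0.22, -0.02, -0.15, 0.04]])

```text
clock: 37.72
position: [0.546, 0.0327, 0.2774]
eef_rot: [-0.001, 0.76, 0.65, 0.0]
contact_force: [1.0, -0.9, -3.7]
grip_width: 0.0089
gripper_force: 37.0
```

```bash
python3 -c "
from h import *
p=wrist('w20.png'); lm(p,'organiser','tall_1_mid')
o,y=organiser()
P,M,s=pose(); print(P,s['contact_force'],s['grip_width'],s['gripper_force'],np.arctan2(M[1,0],M[0,0]))
t=arm.snapshot('scene'); 
cv2.imwrite('pics/v1.png',np.hstack([cv2.resize(p['color'][0:300,100:460],(450,375)),cv2.resize(t['color'][190:310,130:260],(345,375)[:2],interpolation=cv2.INTER_CUBIC)]))
t_=slot(np.array([.557,.174]),-.158,.045-.023,-.063); print(t_,plan([*t_,.104],np.pi/2-.158))"
```

```text
organiser [(0.78, [0.556, 0.175, 0.001])]
tall_1_mid []
rect [0.5597 0.1739] [0.195 0.207] yaw -0.158 net [[0.556, 0.174, -0.002, 0.76]]
[0.54643836 0.02735332 0.27681893] [ 0.43738037 -0.44878605 -3.45619412] 0.009162834385388282 36.9849818944931 1.4079996837230404
[0.56881333 0.10832318] [0.0834, 0.0089, 0.1729, -0.0048]
```

View pics/v1.png

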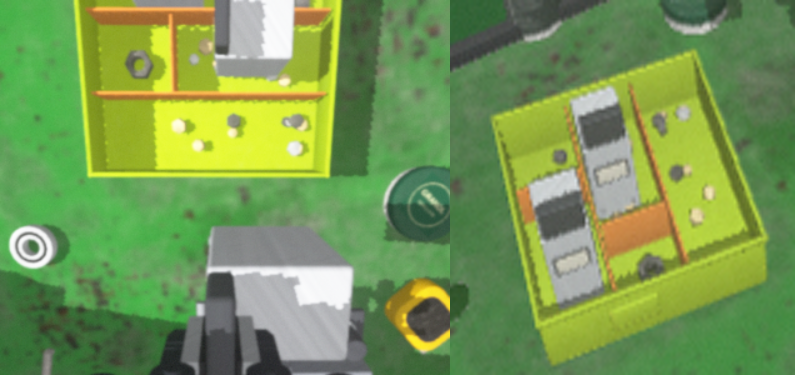

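Both placed cassettes stand upright in their lanes: in the left view the second is at (255,40), and the right view shows both. The third is in the grip and goes to (45,-63).

drive_tool(steps=[[0.0, 0.05, 0.005, 0, 0], [0.0, 0.083, 0.009, 0, 0], [0.0, 0.083, 0.009, 0.03, 0], [0.0, 0.083, 0.009, 0.08, 0], [0.0, 0.083, 0.009, 0.13, 0], [0.0, 0.083, 0.009, 0.165, 0], [0.0, 0.083, 0.009, 0.172, 0], [0.0, 0.083, 0.009, 0.172, 0]])

```text
clock: 39.02
position: [0.5695, 0.1091, 0.1055]
eef_rot: [0.0, 0.762, 0.648, 0.0]
contact_force: [-0.5, -0.3, -3.4]
grip_width: 0.0084
gripper_force: 36.9
```

drive_tool(steps=[[0.0, 0, 0, 0.001, 0], [0.0, 0, 0, 0.002, 0], [0.0, 0, 0, 0.003, 0], [0.0, 0, 0, 0.004, 0], [0.0, 0, 0, 0.004, 0]])

```text
clock: 39.65
position: [0.569, 0.1093, 0.1011]
eef_rot: [-0.0, 0.762, 0.648, -0.0]
contact_force: [-0.0, -0.5, -4.4]
grip_width: 0.0091
gripper_force: 36.9
```

drive_tool(steps=[[0.0, 0, 0, 0.001, 0], [0.0, 0, 0, 0.002, 0], [0.0, 0, 0, 0.002, 0]])

```text
clock: 40.02
position: [0.569, 0.1094, 0.0989]
eef_rot: [-0.0, 0.762, 0.648, -0.0]
contact_force: [0.1, 0.7, -3.6]
grip_width: 0.0093
gripper_force: 36.9
```

drive_tool(steps=[[0.0, 0, 0, 0.001, 0], [0.0, 0, 0, 0.0015, 0], [0.0, 0, 0, 0.0015, 0]])

```text
clock: 40.4
position: [0.569, 0.1093, 0.0975]
eef_rot: [-0.0, 0.762, 0.648, -0.0]
contact_force: [-0.3, 0.0, -3.9]
grip_width: 0.0089
gripper_force: 36.9
```

drive_tool(steps=[[0.0, 0, 0, 0.001, 0], [0.0, 0, 0, 0.0015, 0], [0.0, 0, 0, 0.0015, 0]])

```text
clock: 40.78
position: [0.5689, 0.1093, 0.097]
eef_rot: [0.0, 0.762, 0.648, -0.0]
contact_force: [-3.3, -1.0, 8.6]
grip_width: 0.0093
gripper_force: 38.6
```

drive_tool(steps=[[0.0, 0, 0, -0.001, 0], [0.03, 0, 0, -0.001, 0], [0.03, 0, 0, -0.001, 0], [0.03, 0, 0, -0.001, 0], [0.03, 0, 0, -0.03, 0], [0.03, 0, 0, -0.08, 0], [0.03, 0, 0, -0.13, 0], [0.03, 0, 0, -0.16, 0]])

```text
clock: 41.78
position: [0.5696, 0.1097, 0.2586]
eef_rot: [0.001, 0.762, 0.648, 0.001]
contact_force: [0.0, -0.4, -0.1]
grip_width: 0.0295
gripper_force: 0.0
```

```bash
python3 -c "
from h import *
p=wrist('w21.png'); lm(p,'organiser','tall_1_mid')
P,M,s=pose(); print(P,np.arctan2(M[1,0],M[0,0]))
print(plan([.568,-.2363,.26],np.pi/2-.121))"
```

```text
organiser [(0.66, [0.557, 0.175, 0.003])]
tall_1_mid [(0.57, [0.538, 0.239, 0.061])]
[0.56972018 0.10947056 0.25760626] 1.4094386820348002
[-0.3416, 0.0539, -0.0024, -0.0404]
```

drive_tool(steps=[[0.032, -0.055, 0.01, 0, 0], [0.032, -0.11, 0.02, 0, 0], [0.032, -0.165, 0.03, 0, -0.02], [0.032, -0.22, 0.04, 0, -0.04], [0.032, -0.28, 0.05, 0, -0.04], [0.032, -0.335, 0.054, 0, -0.04], [0.032, -0.3415, 0.054, 0, -0.04], [0.032, -0.3415, 0.054, 0, -0.04]])

```text
clock: 42.92
position: [0.567, -0.2364, 0.2548]
eef_rot: [-0.001, 0.749, 0.663, -0.0]
contact_force: [0.3, 1.1, -0.4]
grip_width: 0.0319
gripper_force: 0.0
```

```bash
python3 -c "
from h import *
p=wrist('w22.png'); lm(p,'short_mid','tall_1_mid','keeper')
P,M,s=pose(); print(P,np.arctan2(M[1,0],M[0,0]))
print(plan([.568,-.2363,.095],np.pi/2-.121))"
```

```text
short_mid [(0.97, [0.583, -0.276, 0.048])]
tall_1_mid [(0.24, [0.615, -0.2, 0.097])]
keeper [(0.71, [0.616, -0.201, 0.098])]
[ 0.5679571  -0.23450382  0.25598817] 1.4525565967480298
[-0.0018, 0.0003, 0.161, 0.0028]
```

drive_tool(squeeze=35, steps=[[0.032, -0.001, 0, 0.04, 0], [0.032, -0.001, 0, 0.09, 0], [0.032, -0.001, 0, 0.135, 0], [0.032, -0.001, 0, 0.161, 0], [0.032, -0.001, 0, 0.161, 0], [0.017, -0.001, 0, 0.161, 0], [0.017, -0.001, 0, 0.161, 0], [0.017, -0.001, 0, 0.161, 0]])

```text
clock: 44.12
position: [0.568, -0.2376, 0.0962]
eef_rot: [0.001, 0.749, 0.663, 0.0]
contact_force: [-0.1, -0.2, -0.0]
grip_width: 0.0171
gripper_force: 0.0
```

drive_tool(steps=[[0.017, 0, -0.006, 0, 0], [0.017, 0, -0.012, 0, 0], [0.017, 0, -0.018, 0, 0], [0.017, 0, -0.024, 0, 0], [0.017, 0, -0.029, 0, 0], [0.017, 0, -0.029, 0, 0]])

```text
clock: 44.88
position: [0.5381, -0.2339, 0.0951]
eef_rot: [-0.0, 0.749, 0.663, -0.0]
contact_force: [1.1, 0.4, 1.1]
grip_width: 0.0168
gripper_force: 0.3
```

drive_tool(squeeze=35, steps=[[0.0, 0, 0, 0, 0], [0.0, 0, 0, 0, 0], [0.0, 0, 0, 0, 0], [0.0, 0, 0, -0.006, 0], [0.0, 0, 0, -0.012, 0], [0.0, 0, 0, -0.018, 0], [0.0, 0, -0.002, -0.025, 0], [0.0, 0, -0.004, -0.032, 0]])

```text
clock: 45.88
position: [0.5331, -0.2333, 0.1267]
eef_rot: [-0.001, 0.749, 0.663, -0.001]
contact_force: [-0.2, 0.0, -4.1]
grip_width: 0.0091
gripper_force: 36.8
```

Held. I'll lift it over to the organiser and look again.

drive_tool(steps=[[0.0, 0, -0.004, -0.04, 0], [0.0, 0, -0.006, -0.09, 0], [0.0, 0.03, -0.006, -0.14, 0], [0.0, 0.08, -0.01, -0.15, 0], [0.0, 0.13, -0.015, -0.15, 0], [0.0, 0.18, -0.02, -0.15, 0.02], [0.0, 0.22, -0.02, -0.15, 0.04], [0.0, 0.24, -0.02, -0.15, 0.04]])

```text
clock: 46.88
position: [0.5428, 0.0098, 0.2772]
eef_rot: [-0.0, 0.761, 0.649, -0.0]
contact_force: [0.9, -0.3, -4.2]
grip_width: 0.0091
gripper_force: 36.8
```

```bash
python3 -c "
from h import *
p=wrist('w23.png'); lm(p,'organiser','tall_1_mid')
o,y=organiser()
P,M,s=pose(); print(P,s['contact_force'],s['grip_width'],s['gripper_force'],np.arctan2(M[1,0],M[0,0]))
t_=slot(np.array([.557,.174]),-.158,-.045-.023,-.063); print(t_,plan([*t_,.104],np.pi/2-.158))"
```

```text
organiser [(0.58, [0.561, 0.178, 0.005])]
tall_1_mid []
rect [0.5284 0.1792] [0.195 0.144] yaw -0.146 net [[0.554, 0.172, -0.001, 0.91]]
[0.54315626 0.0062077  0.27681384] [ 0.18717417 -0.87989794 -3.67534485] 0.009333071664968409 36.814109086990356 1.409266123238703
[0.47993438 0.12248409] [0.1046, -0.0811, 0.1728, -0.0035]
```

drive_tool(steps=[[0.0, 0.05, -0.04, 0, 0], [0.0, 0.09, -0.08, 0, 0], [0.0, 0.1045, -0.08, 0.03, 0], [0.0, 0.1045, -0.08, 0.08, 0], [0.0, 0.1045, -0.08, 0.13, 0], [0.0, 0.1045, -0.08, 0.165, 0], [0.0, 0.1045, -0.08, 0.172, 0], [0.0, 0.1045, -0.08, 0.172, 0]])

```text
clock: 48.12
position: [0.482, 0.1228, 0.1055]
eef_rot: [0.0, 0.762, 0.648, -0.0]
contact_force: [0.5, -0.8, -3.3]
grip_width: 0.0091
gripper_force: 36.7
```

drive_tool(steps=[[0.0, 0, 0, 0.001, 0], [0.0, 0, 0, 0.002, 0], [0.0, 0, 0, 0.003, 0], [0.0, 0, 0, 0.004, 0], [0.0, 0, 0, 0.004, 0]])

```text
clock: 48.75
position: [0.4816, 0.1232, 0.1011]
eef_rot: [0.0, 0.762, 0.648, -0.0]
contact_force: [-0.3, 0.0, -4.3]
grip_width: 0.009
gripper_force: 36.7
```

drive_tool(steps=[[0.0, 0, 0, 0.001, 0], [0.0, 0, 0, 0.002, 0], [0.0, 0, 0, 0.002, 0]])

```text
clock: 49.12
position: [0.4816, 0.1233, 0.099]
eef_rot: [-0.0, 0.762, 0.648, -0.0]
contact_force: [0.4, 0.5, -3.9]
grip_width: 0.0092
gripper_force: 36.7
```

drive_tool(steps=[[0.0, 0, 0, 0.001, 0], [0.0, 0, 0, 0.0015, 0], [0.0, 0, 0, 0.0015, 0]])

```text
clock: 49.5
position: [0.4816, 0.1232, 0.0975]
eef_rot: [-0.0, 0.762, 0.648, -0.0]
contact_force: [0.2, 0.1, -3.4]
grip_width: 0.0084
gripper_force: 36.7
```

drive_tool(steps=[[0.0, 0, 0, 0.0005, 0], [0.0, 0, 0, 0.001, 0], [0.0, 0, 0, 0.001, 0]])

```text
clock: 49.88
position: [0.4815, 0.1231, 0.0973]
eef_rot: [0.0, 0.762, 0.648, 0.0]
contact_force: [-2.5, -1.6, 9.4]
grip_width: 0.0091
gripper_force: 38.5
```

drive_tool(steps=[[0.0, 0, 0, -0.001, 0], [0.03, 0, 0, -0.001, 0], [0.03, 0, 0, -0.001, 0], [0.03, 0, 0, -0.001, 0], [0.03, 0, 0, -0.03, 0], [0.03, 0, 0, -0.08, 0], [0.03, 0, 0, -0.13, 0], [0.03, 0, 0, -0.16, 0]])

```text
clock: 50.88
position: [0.482, 0.1235, 0.2589]
eef_rot: [0.0, 0.762, 0.648, 0.001]
contact_force: [-0.0, -0.4, -0.3]
grip_width: 0.0298
gripper_force: 0.0
```

```bash
python3 -c "
from h import *
p=wrist('w24.png'); lm(p,'organiser','tall_1_mid')
t=arm.snapshot('scene'); lm(t,'tall_1_mid')
cv2.imwrite('pics/v2.png',np.hstack([cv2.resize(p['color'][0:380,100:460],(400,422)),cv2.resize(t['color'][180:310,130:260],(400,422),interpolation=cv2.INTER_CUBIC)]))
P,M,s=pose(); print(P,np.arctan2(M[1,0],M[0,0]))
print(plan([.4785,-.3168,.22],np.pi/2-.121))"
```

```text
organiser [(0.67, [0.558, 0.176, 0.003])]
tall_1_mid [(0.95, [0.534, 0.237, 0.06])]
tall_1_mid [(0.66, [0.531, 0.234, 0.058])]
[0.481331   0.12282648 0.25601696] 1.409521989162971
[-0.4344, 0.0678, 0.036, -0.0403]
```

View pics/v2.png

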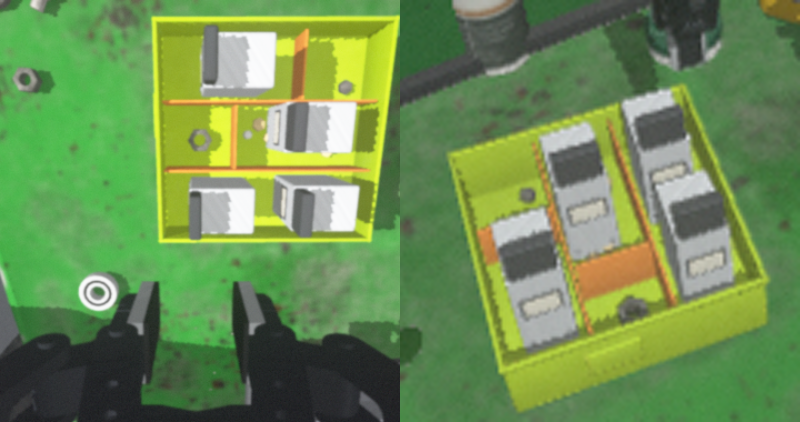

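All four tall cassettes stand upright in the organiser: in the left view they are at (238,60), (315,127), (222,205) and (315,205). Now I close the gate.

drive_tool(steps=[[0.035, -0.06, 0.01, 0, 0], [0.035, -0.12, 0.02, 0, 0], [0.035, -0.18, 0.03, 0, -0.02], [0.035, -0.24, 0.04, 0, -0.04], [0.035, -0.3, 0.05, 0, -0.04], [0.035, -0.36, 0.06, 0.02, -0.04], [0.035, -0.42, 0.066, 0.036, -0.04], [0.035, -0.4345, 0.068, 0.036, -0.04]])

```text
clock: 52.12
position: [0.4766, -0.3202, 0.2172]
eef_rot: [-0.002, 0.75, 0.661, -0.001]
contact_force: [0.2, 1.1, 0.4]
grip_width: 0.035
gripper_force: 0.0
```

drive_tool(steps=[[0.035, 0, 0, 0, 0], [0.035, 0, 0, 0, 0], [0.035, 0, 0, 0, 0]])

```text
clock: 52.5
position: [0.4797, -0.3148, 0.221]
eef_rot: [0.0, 0.748, 0.664, 0.0]
contact_force: [0.1, 0.2, 0.8]
grip_width: 0.0349
gripper_force: 0.0
```

```bash
python3 -c "
from h import *
p=wrist('w25.png'); lm(p,'gate_grip','pin_collar')
P,M,s=pose(); print(P,np.arctan2(M[1,0],M[0,0]))
print(plan([.4785,-.3168,.022],np.pi/2-.121))"
```

```text
gate_grip [(0.9, [0.484, -0.313, 0.037])]
pin_collar []
[ 0.47944995 -0.31567953  0.22100056] 1.4513390513316557
[-0.0012, -0.0008, 0.199, 0.0015]
```

drive_tool(squeeze=30, steps=[[0.035, -0.001, -0.001, 0.05, 0], [0.035, -0.001, -0.001, 0.1, 0], [0.035, -0.001, -0.001, 0.15, 0], [0.035, -0.001, -0.001, 0.185, 0], [0.035, -0.001, -0.001, 0.198, 0], [0.0, -0.001, -0.001, 0.198, 0], [0.0, -0.001, -0.001, 0.198, 0], [0.0, -0.001, -0.001, 0.198, 0]])

```text
clock: 53.65
position: [0.4783, -0.3174, 0.0237]
eef_rot: [0.001, 0.749, 0.663, 0.0]
contact_force: [-0.7, 3.2, 0.1]
grip_width: 0.0091
gripper_force: 29.4
```

drive_tool(steps=[[0.0, 0, 0.001, -0.003, 0], [0.0, 0, 0.003, -0.0085, 0], [0.0, 0, 0.0073, -0.0164, 0], [0.0, 0, 0.0148, -0.0258, 0], [0.0, 0, 0.0239, -0.0335, 0], [0.0, 0, 0.0344, -0.0393, 0], [0.0, 0, 0.0459, -0.0428, 0], [0.0, 0, 0.0548, -0.044, 0]])

```text
clock: 54.65
position: [0.5316, -0.3247, 0.0684]
eef_rot: [-0.0, 0.749, 0.663, -0.001]
contact_force: [-7.2, 1.9, 3.5]
grip_width: 0.0088
gripper_force: 30.4
```

drive_tool(steps=[[0.0, 0, 0.002, 0, 0], [0.0, 0, 0.004, 0, 0], [0.0, 0, 0.005, 0, 0], [0.0, 0, 0.005, 0, 0]])

```text
clock: 55.15
position: [0.5356, -0.3253, 0.0683]
eef_rot: [-0.001, 0.749, 0.663, -0.002]
contact_force: [-9.5, 1.9, 11.5]
grip_width: 0.0086
gripper_force: 31.2
```

drive_tool(steps=[[0.0, 0, 0.001, 0, 0], [0.0, 0, 0.001, 0, 0], [0.035, 0, 0, 0, 0], [0.035, 0, 0, 0, 0], [0.035, 0, 0, -0.03, 0], [0.035, 0, 0, -0.08, 0], [0.035, 0, 0, -0.13, 0], [0.035, 0, 0, -0.14, 0]])

```text
clock: 56.15
position: [0.5396, -0.3253, 0.2106]
eef_rot: [0.003, 0.749, 0.663, 0.001]
contact_force: [0.1, -0.5, -0.3]
grip_width: 0.0348
gripper_force: 0.0
```

```bash
python3 -c "
from h import *
P,M,s=pose(); print(P,s['contact_force'])
p=wrist('w26.png'); lm(p,'gate_grip','short_mid')
t=arm.snapshot('scene'); lm(t,'gate_grip','pin_collar','notch','short_mid','organiser')
t=arm.snapshot('top'); lm(t,'pin_collar','notch','short_mid','organiser')"
```

```text
[ 0.5396145  -0.3252639   0.21058399] [ 0.14276114 -0.47354586 -0.32957928]
gate_grip [(0.63, [0.539, -0.323, 0.084])]
short_mid [(0.81, [0.586, -0.279, 0.047])]
gate_grip [(0.7, [0.535, -0.322, 0.085]), (0.44, [0.555, 0.175, 0.002])]
pin_collar [(0.7, [0.632, -0.059, 0.099])]
notch [(0.31, [0.565, -0.189, -0.004])]
short_mid [(0.66, [0.587, -0.274, 0.049]), (0.4, [0.561, -0.056, 0.123])]
organiser [(0.68, [0.556, 0.172, 0.002])]
pin_collar []
notch [(0.8, [0.632, -0.056, 0.101])]
short_mid [(0.76, [0.582, -0.277, 0.048])]
organiser [(0.91, [0.555, 0.175, -0.003])]
```

```bash
python3 -c "
from rig import arm
print(arm.hand_in())"
```

```text
the job is handed in; nothing more can be done
None
```

I handed the job in at about 56 s. In the last checks the pin was parked in the notch, all four tall cassettes stood upright in the organiser, the gate was closed and the short cassette was in place; no verdict came back.

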